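# Fold the wide tilting work board flat

### The job

On the cutting mat stand two small tilting work boards, each propped up on a toothed ratchet. Take the wide board by the bar on its front edge, raise it up through its notches and on past the top one until the pawl tips over and stays clear, then let it down until it lies fully flat on its base, and let go. Leave the narrow board propped as it is.

Things in the scene. Friction and masses are not known exactly. Their poses are not given: they have to be found in the camera images.
- wide_stand: Fixed stand of the wide tilting board: plywood base 200 deep (x), 280 wide (y), 38 mm high. Origin: centre of its underside, z up; x points from the board's free front edge to the rear hinge, so -x is roughly towards the robot. The hinge axis lies along y at x = 100, z = 45 mm. On the +y side by the hinge: the toothed quadrant and, on a post 175 mm high, the weighted pawl; keep clear.
- wide_bar (a point): Middle of the wide board's grip bar: level round steel, 14 mm thick, 120 mm long along the stand's y (98 mm free), 250 mm from the hinge axis, 50 mm clear beyond the board's front edge. With the board at angle a it is at x = 100 - 250 cos a, y = 0, z = 45 + 250 sin a mm in the stand's frame. Pinched from above it turns between the fingers as the board tilts; lifting takes 3 to 5 N.
- wide_board (a joint): Angle of the wide board (10 mm thick, 0.45 kg), rad: 0 flat on its base (end stop), grows as the front rises, stop at 1.35. Notches hold it at about 0.26, 0.52, 0.78; it starts in the first or second. From a notch it rises but cannot go down. At about 1.09 a lug tips the pawl over for good; raise to 1.2 to be sure. Then it goes down freely; the hinge is damped (best below 0.2 m/s at the bar).
- narrow_bar (a point): Middle of the grip bar (14 mm thick, 80 mm long) of the narrow tilting board, a bystander of the same build and depth but 150 mm wide, propped in its first notch, left or right of the wide one. Leave it as it is.

How it is judged:
By the outcome, as a careful person would: the job done as asked, in the order asked, and still so for the second after the job is handed in, with the robot touching nothing.
It also fails if it takes over 45 s, if anything falls off the work surface, if the arm or the gripper's body presses on something with over 40 N, if the wrist force passes 120 N, or if a joint passes its speed limit or range.

### The arm

A 6-joint arm with a two-finger parallel gripper is mounted at the origin on the work surface. World frame = base frame: x ahead of the robot, y to its left, z up, the work surface at z = 0. Lengths are in m, angles in rad, forces in N, time in s.
With the tool pointing down it reaches from about 0.2 to 0.875 m from the base axis. Payload 3.4 kg.
Tool frame: the origin (TCP) lies midway between the tips of the shut fingers; the grasp point (between the pads) lies 19 mm behind it (grasp_offset is the distance from the TCP to the grasp point, in m); z points along the fingers, y is the line along which they close (so a half turn about z gives the same grasp; the last joint's range is limited). The gripper opens to 94 mm and grips with 3 to 60 N. Pads are 16 mm wide; open, the fingers measure 119 mm over their backs; the gripper's body (75 mm by 177 mm) begins 78 mm behind the grasp point.
Start: joints at [0.986, 0.276, 1.505, -0, 1.361, -0.121], TCP at [0.257, 0.514, 0.205] pointing down, gripper open.
Joint ranges: [-2.89, 2.89], [-0.75, 2.08], [0.22, 2.7], [-1.18, 4.32], [0.11, 2.71], [-2.7, 2.7]. Speed limits (rad/s): [2.57, 2.57, 3.14, 3.14, 3.14, 3.14].

### API

Orientations are given as a rotation vector (axis times angle).
In Python, from station import * gives the robot as it stands. The module is installed in compiled form; this text tells all that it offers.
- The arm moves only by the tool drive_tool, never from a script. Its arguments are lists of equal length, an entry for each row: "delta_pos": the shift along the tool's x, y, z normalised to -1 to 1, where 1 is 0.8 m, a list of three; "rotation": the turn, a rotation vector about the tool's x, y, z normalised to -1 to 1, where 1 is 90 degrees, a list of three. In form: {"delta_pos": [[x, y, z], ...], "rotation": [[ax, ay, az], ...]}. A call has 1 to 20 rows; each row is the pose to reach, as a shift and turn from the pose commanded when the call began, along the tool's axes at that moment; what a row does not reach only later rows make up. A row lasts 1/12 s, in which the tool goes at most 41.7 mm and 7.16 degrees, less where a joint would pass 70% of its speed; a pose out of reach is approached as far as the arm can. A call with a number of a shift or a turn outside -1 to 1 is refused whole. A call with a gripper value outside its range is refused whole. "gripper" is the finger opening in mm, from 0 to 94, set as the call begins (left out, the last holds). The fingers move at their own pace and stop on an object; "grip_force" is the grip in N (left out, the last holds). Time passes only in rows, so rows that repeat a pose let the fingers close. It gives the time, the measured TCP pose, the force, the opening and the grip force at its end, in the units of the state.
- state(): the state, without advancing time (a new reading comes with each control period).
- grab_frame(name): name is "scene" or "top" or "wrist"; returns a dict with "color" (400x640x3 uint8, red, green, blue), "fx", "fy", "cx", "cy" (pixels), "position" and "orientation" of the camera in the world; the wrist camera has in their place "T_tool_cam" (4x4, takes a point from camera to tool coordinates, whose origin is the TCP and whose axes are the flange's). Camera axes: x right, y down, z forward; pixel columns grow to the right and rows downward; lengths in m; the calibration is good to about 2 mm. The wrist camera is an equidistant fisheye: a pixel r from the principal point sees the ray r / f radians off the axis. A picture is of the moment at which its call begins: read the wrist's pose just before it. There is no depth.
- close_job(): hands the job in; it is judged then, once.
Trained networks look in a picture, given as the dict that the camera call returned (one of the last four; its "shot" number tells which), for a name from the list of things; names that differ only in an ending like _2 or _b are one class to them, and where a whole thing is asked for, a point or a joint stands for the part that bears it (a point fixed in the world has none). Each returns a list of dicts, best first, with "confidence" (0 to 1); they miss things now and then, are a little off and sometimes report something else, mostly with a low value. They report only what shows in the picture. A call takes as long as a camera call.
- regions_of(picture, label): "mask" (400x640 bool, what is visible of it) and "pixel" ([column, row] in pixels, amid what is visible of it).
The state is a dict: "time": time; "joints": joint angles; "joint_vel": joint speeds; "effort": joint torques, N m; "eef_pos": TCP position; "eef_rot": TCP orientation; "wrist_force": force on the tool from outside, world axes, zero at the start; "torque": the same for the moment, N m; "width": finger opening in m; "grasp_force": force on a finger pad.
Only numpy, scipy, OpenCV 4.12 (cv2) and the standard library are available. Lean on these libraries where they do the work, as an engineer would, in place of code of your own. Each camera call takes 0.05 s, during which the arm holds its last target. There are 200 camera calls.

## Working session

There is one attempt and no reset: what is moved stays moved. The work goes in short steps, Python scripts to look and compute and a tool call to move; the robot and the scene stay as the last step left them, time stands still between calls to the robot, and variables do not carry over. Pictures are saved under pics/ and viewed, at most 10 in all, crops included, and the job is handed in when it is done.

Besides the shell and the picture viewer there is one more tool, called after ">>>" by a JSON object that holds its "name" and its "arguments", one argument or row to a line. drive_tool: Moves the arm, as the interface text tells. Its arguments: {"type":"object","properties":{"delta_pos":{"type":"array"},"rotation":{"type":"array"},"gripper":{"type":"number"},"grip_force":{"type":"number"}},"required":["delta_pos","rotation"]}

```bash
mkdir -p pics
python3 - <<'E'
from station import *
import cv2,numpy as np
s=state();print({k:np.round(v,3).tolist() for k,v in s.items()})
for n in ["scene","top"]:
    p=grab_frame(n);cv2.imwrite(f"pics/{n}0.png",p["color"][:,:,::-1])
    print(n,p["fx"],p["fy"],p["cx"],p["cy"],p["position"],p["orientation"])
    for l in ["wide_stand","wide_bar","wide_board","narrow_bar"]:
        for r in regions_of(p,l)[:2]:
            m=r["mask"];ys,xs=np.nonzero(m)
            print(l,round(r["confidence"],2),np.round(r["pixel"]),m.sum(),xs.min(),xs.max(),ys.min(),ys.max(),np.round(cv2.minAreaRect(np.c_[xs,ys].astype(np.float32))[0],1),cv2.boxPoints(cv2.minAreaRect(np.c_[xs,ys].astype(np.float32))).round().tolist())
E
```

```text
{'time': 0.0, 'joints': [0.986, 0.277, 1.506, -0.0, 1.361, -0.121], 'joint_vel': [0.001, -0.001, 0.002, -0.002, 0.0, -0.001], 'effort': [0.001, -40.458, -23.724, 0.07, 0.034, -0.0], 'eef_pos': [0.257, 0.514, 0.205], 'eef_rot': [-0.722, -3.057, 0.003], 'wrist_force': [-0.284, -0.424, -0.049], 'torque': [0.057, -0.049, 0.008], 'grasp_force': 0.0, 'width': 0.094}
scene 360.85178921476086 360.85178921476086 310.1405554653434 197.1250678057217 [ 1.1811221  -0.19228718  0.49922455] [-1.847417   -1.2988429   0.71872692]
wide_bar 0.79 [395. 186.] 12529 319 494 119 234 [406.4 176.2] [[319.0, 119.0], [493.0, 118.0], [494.0, 233.0], [320.0, 234.0]]
wide_board 0.68 [390. 189.] 12108 319 494 120 234 [406.4 176.7] [[319.0, 120.0], [493.0, 119.0], [494.0, 233.0], [320.0, 234.0]]
narrow_bar 0.86 [200. 241.] 8593 147 277 174 297 [209.2 233.9] [[140.0, 189.0], [245.0, 159.0], [279.0, 279.0], [174.0, 309.0]]
top 362.57569975187783 362.57569975187783 316.56208259278543 195.70600730360593 [ 0.51469034 -0.01821862  0.83608059] [-2.17834946  2.18731569 -0.0941518 ]
wide_stand 0.86 [214. 186.] 14720 135 298 73 251 [212.4 165.7] [[118.0, 234.0], [143.0, 72.0], [307.0, 97.0], [281.0, 259.0]]
wide_stand 0.51 [217. 184.] 12739 135 296 102 251 [215.3 181.2] [[129.0, 234.0], [156.0, 99.0], [301.0, 129.0], [274.0, 263.0]]
wide_bar 0.71 [212. 183.] 12720 135 296 103 250 [214.7 182. ] [[127.0, 232.0], [157.0, 100.0], [302.0, 132.0], [273.0, 264.0]]
wide_board 0.73 [216. 183.] 12886 135 296 102 251 [215.5 181.4] [[129.0, 234.0], [157.0, 99.0], [302.0, 129.0], [274.0, 264.0]]
narrow_bar 0.75 [411. 175.] 7289 361 462 111 248 [413.4 174.7] [[356.0, 113.0], [427.0, 92.0], [470.0, 236.0], [400.0, 258.0]]
```

View pics/top0.png

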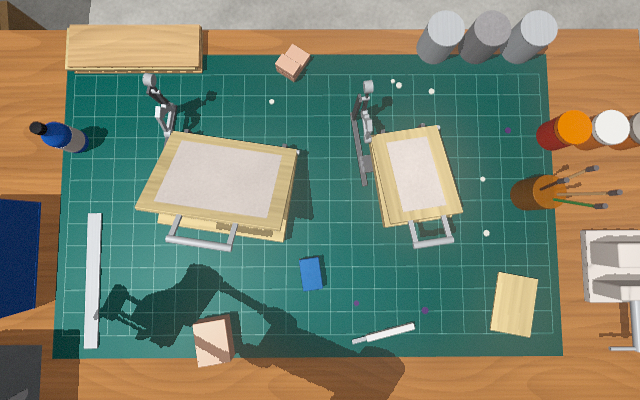

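View pics/scene0.png

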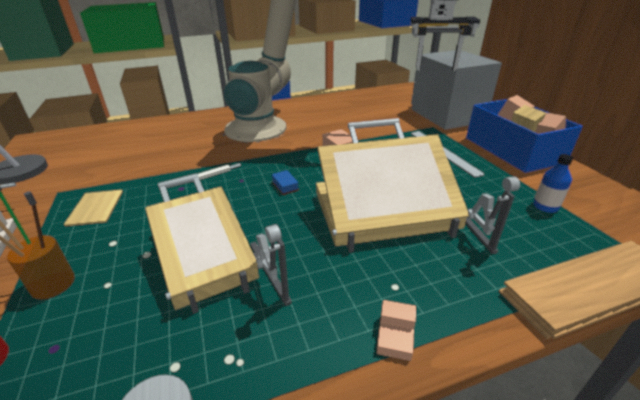

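Top: wide board at left, its bar from about (167,240) to (235,247); narrow board at right, bar (413,245)-(452,240). Scene: wide bar about (349,127)-(402,122). I'll zoom in for keypoints.

Run:
```python
import cv2,numpy as np
a=cv2.imread("pics/top0.png")[120:260,120:310];b=cv2.imread("pics/scene0.png")[105:255,310:500]
a=cv2.resize(a,None,fx=4,fy=4,interpolation=cv2.INTER_CUBIC);b=cv2.resize(b,None,fx=4,fy=4,interpolation=cv2.INTER_CUBIC)
cv2.imwrite("pics/topz.png",a);cv2.imwrite("pics/scenez.png",b[:600])
```

```text
(no output)
```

View pics/topz.png

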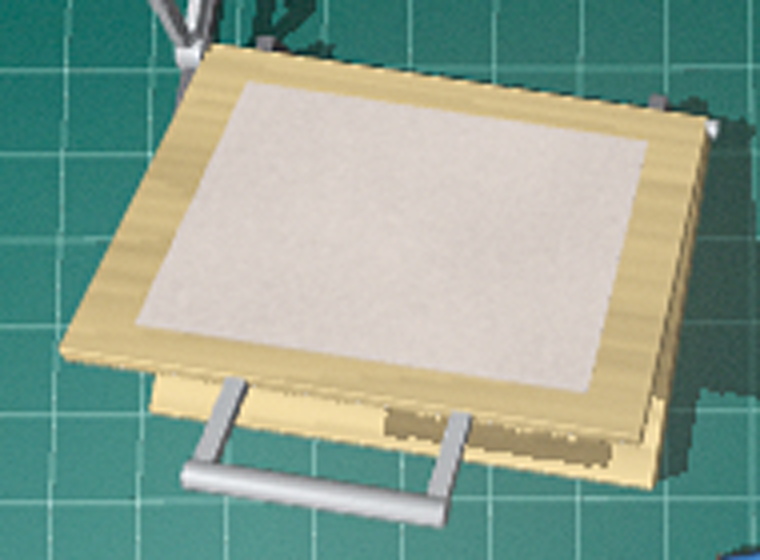

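View pics/scenez.png

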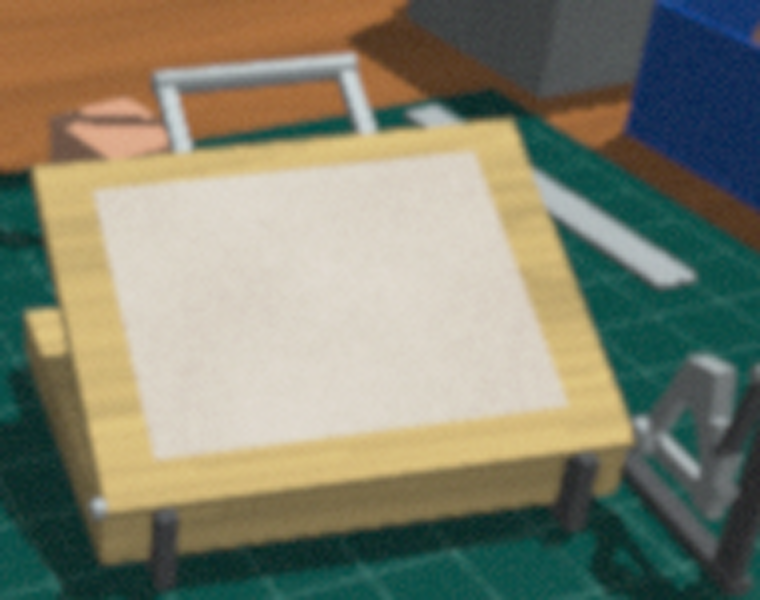

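```bash
cat > fit.py <<'E'
from station import *
import numpy as np
from scipy.optimize import least_squares
from scipy.spatial.transform import Rotation as R
T={k:grab_frame(k) for k in("top","scene")}
def proj(p,P):
    c=R.from_rotvec(p["orientation"]).as_matrix().T@(P-p["position"])
    return np.array([p["fx"]*c[0]/c[2]+p["cx"],p["fy"]*c[1]/c[2]+p["cy"]])
obs=[("top","b",60,184,474),("top","b",-60,446,512),("top","f",140,62,350),("top","f",-140,642,438),("top","r",140,212,45),("top","r",-140,706,118),
("top","s",140,151,411),("top","s",-140,655,487),
("scene","b",-60,157,78),("scene","b",60,355,60),("scene","f",-140,35,170),("scene","f",140,513,120),("scene","r",-140,108,512),("scene","r",140,632,440)]
def P(v,k,y):
    x0,y0,w,a,h,o=v
    if k=="s": q=np.array([-.1,y,.038])
    else:
        d,n={"b":(.25,0),"f":(.2,h),"r":(o,h)}[k]
        q=np.array([.1-d*np.cos(a)+n*np.sin(a),y,.045+d*np.sin(a)+n*np.cos(a)])
    return R.from_euler("z",w).apply(q)+[x0,y0,0]
def res(v):
    return np.concatenate([proj(T[c],P(v,k,y/1e3))-(np.array([u,w])/4+((120,120) if c=="top" else (310,105))) for c,k,y,u,w in obs])
s=least_squares(res,[.5,.25,-.15,.3,.005,0],loss="soft_l1")
print(s.x.round(4));print(s.fun.reshape(-1,2).round(1))
v=s.x
for a in (v[3],.78,1.2,0): w=v.copy();w[3]=a;print(a,P(w,"b",0).round(4))
E
python3 fit.py
```

```text
[ 0.5984  0.1751 -0.1516  0.5311  0.0031 -0.0029]
[[ 0.1 -1. ]
 [-0.2 -0.7]
 [-2.  -0.1]
 [-0.7 -0.3]
 [-1.6  0.2]
 [ 0.1  0.4]
 [-1.5  0.2]
 [-1.1  0.1]
 [-1.9  1.5]
 [-1.4  1.2]
 [-1.8 -0.5]
 [-1.5 -0.4]
 [-1.8  0.6]
 [-0.1  0.4]]
0.5310534843217686 [0.4842 0.1926 0.1716]
0.78 [0.5216 0.1869 0.2208]
1.2 [0.6077 0.1737 0.278 ]
0 [0.4501 0.1978 0.045 ]
```

```bash
cat > rel.py <<'E'
from station import *
import numpy as np
from scipy.spatial.transform import Rotation as R
s=state();R0=R.from_rotvec(s["eef_rot"]);p=np.array(s["eef_pos"])
w=-.1516
for sg in (1,-1):
    y=sg*np.array([np.cos(w),np.sin(w),0]);z=np.array([0,0,-1.]);x=np.cross(y,z)
    d=(R0.inv()*R.from_matrix(np.c_[x,y,z])).as_rotvec()
    print("rot",sg,(d/(np.pi/2)).round(4))
for g in ([.484,.193,.26],[.484,.193,.1526]):print("pos",(R0.inv().apply(np.array(g)-p)/.8).round(4))
print(R0.as_matrix().round(3),p.round(4),s["joints"])
E
python3 rel.py
```

```text
rot 1 [ 1.000e-04 -0.000e+00  8.012e-01]
rot -1 [ 0.0000e+00  1.0000e-04 -1.1988e+00]
pos [-0.4332 -0.2324 -0.0681]
pos [-0.4332 -0.2324  0.0661]
[[-0.894  0.447  0.   ]
 [ 0.447  0.894  0.   ]
 [-0.     0.    -1.   ]] [0.2573 0.5143 0.2055] [ 9.86001409e-01  2.75895181e-01  1.50489499e+00 -2.91311118e-06
  1.36069119e+00 -1.20995872e-01]
```

>>> {"name": "drive_tool", "arguments": {
  "delta_pos": [
    [-0.08,-0.04,-0.06],
    [-0.12,-0.06,-0.068],
    [-0.16,-0.086,-0.068],
    [-0.2,-0.107,-0.068],
    [-0.24,-0.129,-0.068],
    [-0.28,-0.15,-0.068],
    [-0.32,-0.172,-0.068],
    [-0.36,-0.193,-0.068],
    [-0.4,-0.215,-0.068],
    [-0.433,-0.232,-0.068],
    [-0.433,-0.232,-0.068],
    [-0.433,-0.232,-0.068],
    [-0.433,-0.232,-0.068],
    [-0.433,-0.232,-0.068],
    [-0.433,-0.232,-0.068],
    [-0.433,-0.232,-0.068]
  ],
  "rotation": [
    [0,0,0.07],
    [0,0,0.14],
    [0,0,0.21],
    [0,0,0.28],
    [0,0,0.35],
    [0,0,0.42],
    [0,0,0.49],
    [0,0,0.56],
    [0,0,0.63],
    [0,0,0.7],
    [0,0,0.77],
    [0,0,0.801],
    [0,0,0.801],
    [0,0,0.801],
    [0,0,0.801],
    [0,0,0.801]
  ],
  "gripper": 44
}}

```text
time: 1.93
eef_pos: [0.4838, 0.1937, 0.26]
eef_rot: [2.381, 2.049, 0.0]
wrist_force: [-0.2, -0.1, -0.8]
width: 0.0438
grasp_force: 0.0
```

```bash
python3 rel.py | head -4
python3 - <<'E'
from station import *
import cv2,numpy as np
from scipy.spatial.transform import Rotation as R
s=state();p=grab_frame("wrist");im=p["color"][:,:,::-1].copy()
T=np.array(p["T_tool_cam"]);f=p["fx"];w=-.1516
for y in (-.06,0,.06):
    q=np.array([.4842-np.sin(w)*y,.1926+np.cos(w)*y,.1716])
    t=R.from_rotvec(s["eef_rot"]).inv().apply(q-s["eef_pos"])
    c=np.linalg.inv(T)@np.r_[t,1];r=np.hypot(c[0],c[1]);th=np.arctan2(r,c[2])
    u=(f*th*c[0]/r+p["cx"],f*th*c[1]/r+p["cy"]);print(np.round(u))
    cv2.circle(im,(int(round(u[0])),int(round(u[1]))),2,(0,0,255),-1)
cv2.imwrite("pics/w0.png",im)
E
```

```text
rot 1 [ 0.0001 -0.0001  0.0013]
rot -1 [ 2.0000e-04  1.0000e-04 -1.9987e+00]
pos [-0.0009  0.0004 -0.0001]
pos [-0.0009  0.0004  0.1342]
[320. 263.]
[320. 204.]
[320. 137.]
```

View pics/w0.png

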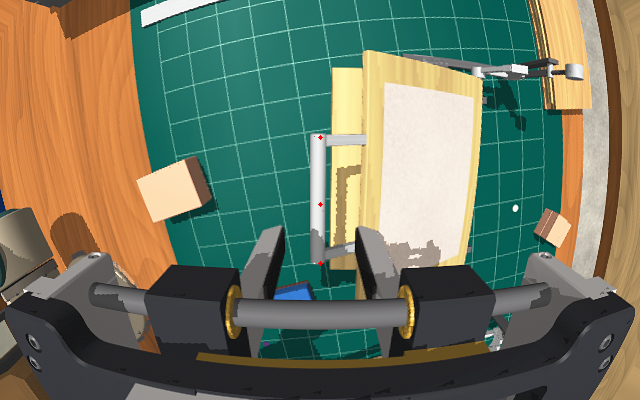

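The predicted bar dots lie on the bar (column ~318 against 320). Descend.

>>> {"name": "drive_tool", "arguments": {
  "delta_pos": [
    [-0.001,-0.001,0.03],
    [-0.001,-0.001,0.06],
    [-0.001,-0.001,0.085],
    [-0.001,-0.001,0.11],
    [-0.001,-0.001,0.125],
    [-0.001,-0.001,0.134],
    [-0.001,-0.001,0.134],
    [-0.001,-0.001,0.134]
  ],
  "rotation": [
    [0,0,0],
    [0,0,0],
    [0,0,0],
    [0,0,0],
    [0,0,0],
    [0,0,0],
    [0,0,0],
    [0,0,0]
  ]
}}

```text
time: 2.65
eef_pos: [0.4833, 0.1929, 0.153]
eef_rot: [2.382, 2.048, 0.001]
wrist_force: [0.9, 0.2, -0.8]
width: 0.0439
grasp_force: 0.0
```

>>> {"name": "drive_tool", "arguments": {
  "delta_pos": [
    [0,0,0],
    [0,0,0],
    [0,0,0],
    [0,0,0],
    [0,0,0],
    [0,0,0],
    [0,0,0],
    [0,0,0],
    [0,0,0],
    [0,0,0]
  ],
  "rotation": [
    [0,0,0],
    [0,0,0],
    [0,0,0],
    [0,0,0],
    [0,0,0],
    [0,0,0],
    [0,0,0],
    [0,0,0],
    [0,0,0],
    [0,0,0]
  ],
  "gripper": 0,
  "grip_force": 25
}}

```text
time: 3.48
eef_pos: [0.4817, 0.193, 0.1527]
eef_rot: [-2.381, -2.046, 0.002]
wrist_force: [-4.0, 1.6, 4.4]
width: 0.0133
grasp_force: 25.0
```

Run:
```python
import numpy as np
def arc(a0,a1,n,off0,off1):
    a=np.linspace(a0,a1,n+1)[1:];o=np.linspace(off0,off1,n)
    return [[0,round(.25/.8*(np.cos(a0)-np.cos(t))+k,3),round(-.25/.8*(np.sin(t)-np.sin(a0)),3)] for t,k in zip(a,o)]
print(arc(.525,1.22,19,-.0005,-.002))
```

```text
[[0, np.float64(0.005), np.float64(-0.01)], [0, np.float64(0.012), np.float64(-0.019)], [0, np.float64(0.018), np.float64(-0.029)], [0, np.float64(0.025), np.float64(-0.038)], [0, np.float64(0.032), np.float64(-0.047)], [0, np.float64(0.04), np.float64(-0.055)], [0, np.float64(0.047), np.float64(-0.063)], [0, np.float64(0.056), np.float64(-0.071)], [0, np.float64(0.064), np.float64(-0.079)], [0, np.float64(0.073), np.float64(-0.086)], [0, np.float64(0.082), np.float64(-0.093)], [0, np.float64(0.091), np.float64(-0.1)], [0, np.float64(0.1), np.float64(-0.106)], [0, np.float64(0.11), np.float64(-0.112)], [0, np.float64(0.12), np.float64(-0.118)], [0, np.float64(0.13), np.float64(-0.123)], [0, np.float64(0.14), np.float64(-0.128)], [0, np.float64(0.15), np.float64(-0.133)], [0, np.float64(0.161), np.float64(-0.137)]]
```

First half, then check.

>>> {"name": "drive_tool", "arguments": {
  "delta_pos": [
    [0,0.005,-0.01],
    [0,0.012,-0.019],
    [0,0.018,-0.029],
    [0,0.025,-0.038],
    [0,0.032,-0.047],
    [0,0.04,-0.055],
    [0,0.047,-0.063],
    [0,0.056,-0.071],
    [0,0.064,-0.079],
    [0,0.064,-0.079]
  ],
  "rotation": [
    [0,0,0],
    [0,0,0],
    [0,0,0],
    [0,0,0],
    [0,0,0],
    [0,0,0],
    [0,0,0],
    [0,0,0],
    [0,0,0],
    [0,0,0]
  ]
}}

```text
time: 4.32
eef_pos: [0.5328, 0.185, 0.2181]
eef_rot: [-2.381, -2.045, 0.003]
wrist_force: [-9.0, 1.4, 7.4]
width: 0.0131
grasp_force: 25.0
```

>>> {"name": "drive_tool", "arguments": {
  "delta_pos": [
    [0,0.007,-0.009],
    [0,0.016,-0.016],
    [0,0.025,-0.023],
    [0,0.034,-0.029],
    [0,0.044,-0.035],
    [0,0.054,-0.041],
    [0,0.064,-0.046],
    [0,0.074,-0.051],
    [0,0.084,-0.056],
    [0,0.095,-0.06],
    [0,0.101,-0.062],
    [0,0.101,-0.062]
  ],
  "rotation": [
    [0,0,0],
    [0,0,0],
    [0,0,0],
    [0,0,0],
    [0,0,0],
    [0,0,0],
    [0,0,0],
    [0,0,0],
    [0,0,0],
    [0,0,0],
    [0,0,0],
    [0,0,0]
  ]
}}

```text
time: 5.32
eef_pos: [0.6162, 0.1719, 0.2683]
eef_rot: [2.381, 2.044, 0.005]
wrist_force: [-3.2, 0.3, 5.5]
width: 0.0131
grasp_force: 25.0
```

Run:
```python
from station import *
import cv2,numpy as np
p=grab_frame("scene");cv2.imwrite("pics/s1.png",cv2.resize(p["color"][60:280,290:600,::-1],None,fx=2.5,fy=2.5,interpolation=2))
s=state();print(s["eef_pos"],s["wrist_force"])
```

```text
[0.61607951 0.17195514 0.26823116] [-3.23365081  0.27060246  6.38957654]
```

View pics/s1.png

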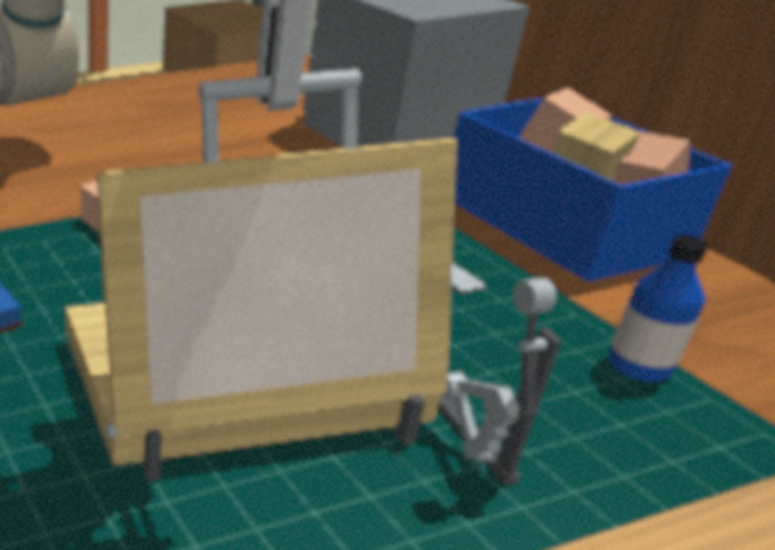

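The board stands at about 1.24 rad; the pawl weight is now at crop (535,295) and was at about (555,312). Check its state from the top.

Run:
```python
from station import *
import cv2,numpy as np
p=grab_frame("top")["color"][:,:,::-1]
f=lambda i,y,x:cv2.resize(i[y:y+90,x:x+90],None,fx=4,fy=4,interpolation=2)
s0=cv2.imread("pics/scene0.png");t0=cv2.imread("pics/top0.png");s1=grab_frame("scene")["color"][:,:,::-1]
cv2.imwrite("pics/cmp.png",cv2.resize(np.vstack([np.hstack([f(t0,60,110),f(p,60,110)]),np.hstack([f(s0,165,445),f(s1,165,445)])]),(600,600)))
```

```text
(no output)
```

View pics/cmp.png

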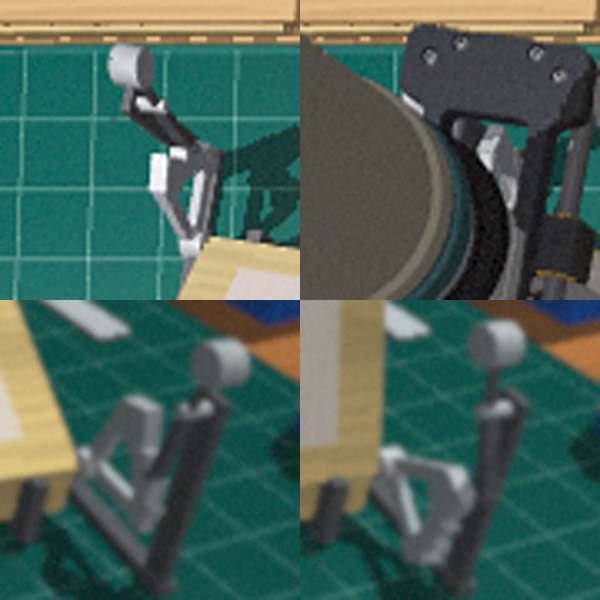

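Pawl tipped: its arm now lies along the post, clear of the teeth. Lowering next.

Run:
```python
import numpy as np
for a0,a1 in((1.233,.62),(.62,.06)):
    a=np.linspace(a0,a1,18)[1:]
    print([[0,round(float(.3125*(np.cos(a0)-np.cos(t))),3),round(float(.3125*(np.sin(a0)-np.sin(t))),3)] for t in a])
```

```text
[[0, -0.011, 0.004], [0, -0.021, 0.008], [0, -0.031, 0.013], [0, -0.041, 0.018], [0, -0.051, 0.023], [0, -0.061, 0.029], [0, -0.07, 0.035], [0, -0.08, 0.042], [0, -0.089, 0.048], [0, -0.097, 0.056], [0, -0.106, 0.063], [0, -0.114, 0.071], [0, -0.122, 0.079], [0, -0.13, 0.087], [0, -0.137, 0.095], [0, -0.144, 0.104], [0, -0.151, 0.113]]
[[0, -0.006, 0.008], [0, -0.011, 0.017], [0, -0.017, 0.026], [0, -0.022, 0.035], [0, -0.026, 0.044], [0, -0.031, 0.053], [0, -0.035, 0.063], [0, -0.039, 0.073], [0, -0.042, 0.082], [0, -0.045, 0.092], [0, -0.048, 0.102], [0, -0.05, 0.112], [0, -0.052, 0.122], [0, -0.054, 0.132], [0, -0.056, 0.142], [0, -0.057, 0.153], [0, -0.058, 0.163]]
```

>>> {"name": "drive_tool", "arguments": {
  "delta_pos": [
    [0,-0.011,0.004],
    [0,-0.021,0.008],
    [0,-0.031,0.013],
    [0,-0.041,0.018],
    [0,-0.051,0.023],
    [0,-0.061,0.029],
    [0,-0.07,0.035],
    [0,-0.08,0.042],
    [0,-0.089,0.048],
    [0,-0.097,0.056],
    [0,-0.106,0.063],
    [0,-0.114,0.071],
    [0,-0.122,0.079],
    [0,-0.13,0.087],
    [0,-0.137,0.095],
    [0,-0.144,0.104],
    [0,-0.151,0.113],
    [0,-0.151,0.113]
  ],
  "rotation": [
    [0,0,0],
    [0,0,0],
    [0,0,0],
    [0,0,0],
    [0,0,0],
    [0,0,0],
    [0,0,0],
    [0,0,0],
    [0,0,0],
    [0,0,0],
    [0,0,0],
    [0,0,0],
    [0,0,0],
    [0,0,0],
    [0,0,0],
    [0,0,0],
    [0,0,0],
    [0,0,0]
  ]
}}

```text
time: 6.97
eef_pos: [0.4932, 0.1912, 0.1732]
eef_rot: [-2.382, -2.047, 0.001]
wrist_force: [3.9, 0.0, -5.9]
width: 0.0134
grasp_force: 25.0
```

>>> {"name": "drive_tool", "arguments": {
  "delta_pos": [
    [0,-0.006,0.008],
    [0,-0.011,0.017],
    [0,-0.017,0.026],
    [0,-0.022,0.035],
    [0,-0.026,0.044],
    [0,-0.031,0.053],
    [0,-0.035,0.063],
    [0,-0.039,0.073],
    [0,-0.042,0.082],
    [0,-0.045,0.092],
    [0,-0.048,0.102],
    [0,-0.05,0.112],
    [0,-0.052,0.122],
    [0,-0.054,0.132],
    [0,-0.056,0.142],
    [0,-0.057,0.15],
    [0,-0.057,0.15]
  ],
  "rotation": [
    [0,0,0],
    [0,0,0],
    [0,0,0],
    [0,0,0],
    [0,0,0],
    [0,0,0],
    [0,0,0],
    [0,0,0],
    [0,0,0],
    [0,0,0],
    [0,0,0],
    [0,0,0],
    [0,0,0],
    [0,0,0],
    [0,0,0],
    [0,0,0],
    [0,0,0]
  ]
}}

```text
time: 8.38
eef_pos: [0.4498, 0.198, 0.0539]
eef_rot: [2.382, 2.047, 0.002]
wrist_force: [5.7, 0.7, -2.5]
width: 0.0129
grasp_force: 25.0
```

>>> {"name": "drive_tool", "arguments": {
  "delta_pos": [
    [0,0.001,0.006],
    [0,0.001,0.012],
    [0,0.001,0.018],
    [0,0.001,0.023],
    [0,0.001,0.027],
    [0,0.001,0.027],
    [0,0.001,0.027]
  ],
  "rotation": [
    [0,0,0],
    [0,0,0],
    [0,0,0],
    [0,0,0],
    [0,0,0],
    [0,0,0],
    [0,0,0]
  ]
}}

```text
time: 8.97
eef_pos: [0.4491, 0.198, 0.0341]
eef_rot: [-2.382, -2.046, 0.001]
wrist_force: [-0.3, 2.9, 8.3]
width: 0.0128
grasp_force: 25.0
```

>>> {"name": "drive_tool", "arguments": {
  "delta_pos": [
    [0,0,0.002],
    [0,0,0.003],
    [0,0,0.003]
  ],
  "rotation": [
    [0,0,0],
    [0,0,0],
    [0,0,0]
  ]
}}

```text
time: 9.22
eef_pos: [0.4491, 0.198, 0.0338]
eef_rot: [-2.382, -2.046, 0.0]
wrist_force: [-3.8, 0.3, 25.4]
width: 0.0134
grasp_force: 25.0
```

Firm end stop: flat. Relax the push, open, and retreat upward.

>>> {"name": "drive_tool", "arguments": {
  "delta_pos": [
    [0,0,-0.002],
    [0,0,-0.004],
    [0,0,-0.004]
  ],
  "rotation": [
    [0,0,0],
    [0,0,0],
    [0,0,0]
  ]
}}

```text
time: 9.47
eef_pos: [0.4491, 0.198, 0.0342]
eef_rot: [-2.382, -2.046, 0.001]
wrist_force: [-0.6, 4.0, 4.1]
width: 0.0131
grasp_force: 25.0
```

>>> {"name": "drive_tool", "arguments": {
  "delta_pos": [
    [0,0,0],
    [0,0,0],
    [0,0,0],
    [0,0,0],
    [0,0,0],
    [0,0,0]
  ],
  "rotation": [
    [0,0,0],
    [0,0,0],
    [0,0,0],
    [0,0,0],
    [0,0,0],
    [0,0,0]
  ],
  "gripper": 44
}}

```text
time: 9.97
eef_pos: [0.4497, 0.1975, 0.034]
eef_rot: [-2.383, -2.047, 0.001]
wrist_force: [0.3, 0.1, 0.3]
width: 0.0436
grasp_force: 0.0
```

>>> {"name": "drive_tool", "arguments": {
  "delta_pos": [
    [0,0,-0.02],
    [0,0,-0.05],
    [0,0,-0.09],
    [0,0,-0.13],
    [0,-0.04,-0.17],
    [0,-0.08,-0.2],
    [0,-0.12,-0.2],
    [0,-0.15,-0.2],
    [0,-0.15,-0.2],
    [0,-0.15,-0.2]
  ],
  "rotation": [
    [0,0,0],
    [0,0,0],
    [0,0,0],
    [0,0,0],
    [0,0,0],
    [0,0,0],
    [0,0,0],
    [0,0,0],
    [0,0,0],
    [0,0,0]
  ]
}}

```text
time: 10.8
eef_pos: [0.3306, 0.2158, 0.1946]
eef_rot: [2.381, 2.049, 0.002]
wrist_force: [0.8, 0.3, 0.2]
width: 0.0442
grasp_force: 0.0
```

Run:
```python
from station import *
import cv2,numpy as np
a=grab_frame("scene")["color"][60:320,130:530,::-1];b=grab_frame("top")["color"][50:270,110:480,::-1]
b=cv2.resize(b,(400,238))
cv2.imwrite("pics/end.png",cv2.resize(np.vstack([a,b]),None,fx=1.2,fy=1.2))
print(state()["wrist_force"],state()["time"])
```

```text
[-0.47501805  0.69539447  0.34071893] 10.9
```

View pics/end.png

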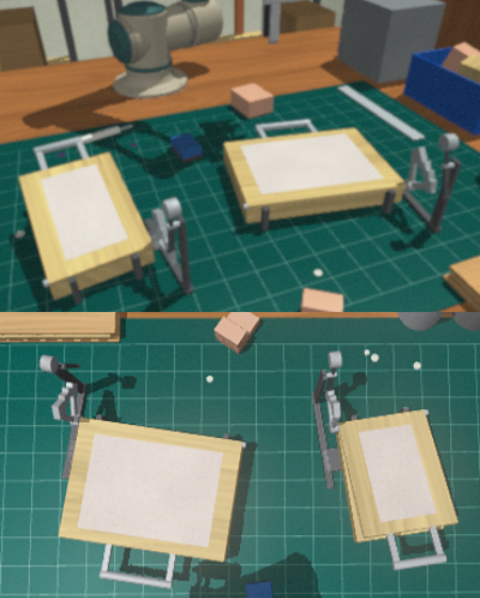

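The wide board lies flat on its base, the narrow one is still propped, and the gripper is clear.

```bash
python3 -c "
from station import *
print(close_job())"
```

```text
the job is handed in; nothing more can be done
None
```

The wide board was raised to about 1.24 rad, where the pawl tipped clear, then lowered flat against its end stop and released; the narrow board was left propped, and the job was handed in at about 11 s.

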